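# Tip the flash strips out of the push-latch tray

### The arm

A 6-joint arm with a two-finger parallel gripper is mounted at the origin on the work surface. World frame = base frame: x ahead of the robot, y to its left, z up, the work surface at z = 0. Lengths are in mm, angles in rad, forces in N, time in s.
With the tool pointing down it reaches from about 350 to 875 mm from the base axis. Payload 4.2 kg.
Tool frame: the origin (TCP) lies midway between the tips of the shut fingers; the grasp point (between the pads) lies 19 mm behind it (arm.tcp_to_grasp is the distance from the TCP to the grasp point, in mm); z points along the fingers, y is the line along which they close (so a half turn about z gives the same grasp; the last joint's range is limited). The gripper opens to 85 mm and grips with 20 to 120 N. Pads are 22 mm wide; open, the fingers measure 114 mm over their backs; the gripper's body (76 mm by 85 mm) begins 54 mm behind the grasp point. The pads swing forward as they close: fully open they stand 13 mm farther back than shut.
Start: joints at [-1.084, 0.385, 0.008, 0, -1.194, -0.259], TCP at [141.164, -608.828, 231.312] pointing down, gripper open.
Joint ranges: [-3.14, 3.14], [-1.21, 2.06], [-1.07, 1.41], [-3.16, 2.05], [-2.99, -0.16], [-3.1, 3.1]. Speed limits (rad/s): [2.79, 2.79, 3.14, 3.14, 3.14, 3.14].

### API

Orientations are given as a unit quaternion [x, y, z, w].
In Python, from bench import arm gives the robot as it stands.
- The arm moves only by the tool arm_command, never from a script. Its argument "rows" is a list of rows, each a list of 2 entries, a list of its own where there are three numbers: the shift along the tool's x, y, z as a fraction of full scale, then the turn, a rotation vector about the tool's x, y, z as a fraction of full scale. In form: [[[x, y, z], [wx, wy, wz]], ...]. A call has 1 to 5 rows; each row is the pose to reach, as a shift and turn from the pose commanded when the call began, along the tool's axes at that moment, turning the shorter way round; what a row does not reach only later rows make up. Full scale, the value 1, is 0.25 m for a shift and 180 degrees for a turn. A row lasts 1/10 s, in which the tool goes at most 50 mm and 8.59 degrees, less where a joint would pass 70% of its speed; a pose out of reach is approached as far as the arm can. A call with a number of a shift or a turn outside -1 to 1 is refused whole. A call with a gripper value outside its range is refused whole. "grip" is the opening, from 0 (shut) to 1 (fully open), set as the call begins (left out, the last holds). The fingers move at their own pace and stop on an object; the grip force is fixed at half the most. Time passes only in rows, so rows that repeat a pose let the fingers close. It gives the time, the measured TCP pose, the force, the opening and the grip force at its end, in the units of the state.
- arm.read_state(): the state, without advancing time (a new reading comes with each control period).
- arm.get_image(name): name is "scene" or "side" or "wrist"; returns (picture, depth): 400x640x3 uint8, blue, green, red; 400x640 float32, mm along the optical axis (not along the pixel's ray), 0 where there is no reading.
- arm.camera_info(name): a dict with "fx", "fy", "cx", "cy" (pixels), "k1" (the pictures are not rectified: a ray, as slopes to the right and down, at radius r is drawn at 1 + k1 r^2 times it, then the intrinsics apply), "extrinsics" (4x4, takes a point from camera to world coordinates). Camera axes: x right, y down, z forward; pixel columns grow to the right and rows downward; lengths in mm; the calibration is good to about 2 mm. A picture is of the moment at which its call begins: read the wrist's pose just before it. camera_info takes no time and is no camera call; for the wrist camera it gives the pose at the moment of the call.
- arm.job_done(): hands the job in; it is judged then, once.
Trained networks look in the newest picture that a camera, given by its name, has taken for a name from the list of things; names that differ only in an ending like _2 or _b are one class to them, and where a whole thing is asked for, a point or a joint stands for the part that bears it (a point fixed in the world has none). Each returns a list of dicts, best first, with "score" (0 to 1); they miss things now and then, are a little off and sometimes report something else, mostly with a low value. They report only what shows in the picture. A call takes as long as a camera call.
- arm.spot_in(camera, query): "position" ([column, row] in pixels, amid what is visible of it).
The state is a dict: "clock": time; "joints": joint angles; "joint_vel": joint speeds; "joint_efforts": joint torques, N m; "position": TCP position; "ee_rot": TCP orientation; "contact_force": force on the tool from outside, world axes, zero at the start; "wrist_torque": the same for the moment, N m; "gripper_width": finger opening in mm; "grasp_force": force on a finger pad.
Only numpy, scipy, OpenCV 4.12 (cv2) and the standard library are available. Lean on these libraries where they do the work, as an engineer would, in place of code of your own. Each camera call takes 0.05 s, during which the arm holds its last target. There are 200 camera calls.

### The job

Clear the crate first: lift the brown box camera out of it and stand it upright on the middle of the black rubber pad. Then push the bar of the sorter tray down until its latch lets go and the tray springs up, take hold of the bar, and tip the tray so that all four silver flash strips slide down the chute into the crate. Lower the tray gently back to where it sprang up to, let go of it, and leave the other things on the cart undisturbed.

Things in the scene. Friction and masses are not known exactly. Their poses are not given: they have to be found in the camera images.
- sorter: Fixed grey steel stand, 168 wide (x), 180 high. Origin on the table below the tray's hinge; y points along the tray from hinge to bar, x along the hinge, z up. Side walls at x = +-80, 178 high, from y = -2 to 238; rear wall from y = 230 to 240, 180 high, close behind the bar, so the latched bar cannot be pinched.
- hinge (a point): Middle of the tray's hinge axis, 175 above the table; the axis runs along the sorter's x.
- chute_end (a point): Middle of the lower edge of the fixed tin chute, 92 above the table, over the crate. The chute is 150 wide with side walls 32 high and slopes down to here from 170 high at the hinge, 110 away.
- bar (a point): Middle of the tray's round steel bar (14 diameter, 100 long, along the sorter's x): push place and handle in one. 215 from the hinge axis along the tray, 6 above the tray floor; latched it is 181 above the table, its top 8 above the rear wall. The tray's end wall (26 high) is 36 clear of the bar towards the hinge. Turns with the tray.
- tray_floor (a point): Point on the tray's floor, 86 from the hinge. Tin tray, 146 wide, 172 long from the hinge, floor level with the hinge axis, walls 26 high on three sides, open at the hinge over the chute. Strips begin to slide at about 0.3 to 0.5 rad and all run off by 0.85 rad.
- tray (a joint): Tray angle (rad): 0 = level and latched, positive = bar end up, range -0.06 to 1.1. Pushing the bar straight down 8 mm or more (2 to 4 N, stop at 12 mm) frees the latch for good; let go, the tray springs up to 0.15 to 0.33 (bar 32 to 65 mm higher) and stays on its spring. Lifting it further by the bar takes about 6 N; spring and weight pull it back.
- strip0: Silver flash strip: three flashcubes in a row, 26 (x) by 78 (y) by 26 high, 35 to 70 g. At the start the four lie side by side on the tray, long side along it. Origin at the centre of its underside.
- strip1: Silver flash strip: three flashcubes in a row, 26 (x) by 78 (y) by 26 high, 35 to 70 g. At the start the four lie side by side on the tray, long side along it. Origin at the centre of its underside.
- strip2: Silver flash strip: three flashcubes in a row, 26 (x) by 78 (y) by 26 high, 35 to 70 g. At the start the four lie side by side on the tray, long side along it. Origin at the centre of its underside.
- strip3: Silver flash strip: three flashcubes in a row, 26 (x) by 78 (y) by 26 high, 35 to 70 g. At the start the four lie side by side on the tray, long side along it. Origin at the centre of its underside.
- strip0_mid (a point): Centre of strip0.
- strip1_mid (a point): Centre of strip1.
- strip2_mid (a point): Centre of strip2.
- strip3_mid (a point): Centre of strip3.
- crate: Loose wooden crate, open on top, 200 (x) by 310 (y) by 80 high, walls and floor 8 thick, 0.7 kg. Origin at the centre of its underside. Its +y end is under the end of the chute.
- camera: Brown bakelite box camera, 62 (x) by 100 (y) by 105 high, top trim 4 more, 280 to 455 g; lens on its -y face. Origin at the centre of its underside, z up. It stands in the crate at the start, its top about 30 higher than the crate's rim.
- pad: Fixed black rubber pad, 110 (x) by 150 (y) by 4 thick, lying on the cart beside the sorter, on the side away from the robot. Origin at the centre of its underside.
- lens_cap: Black plastic lens cap, 72 diameter, 14 high. Origin under its centre. Bystander: leave alone.
- tripod_head: Chrome tripod head with a ball, 68 diameter at the foot, 108 high, knob on its +x side to 40 out. Origin under its centre. Bystander.
- lens: Black camera lens standing on end, 72 diameter, 105 high. Origin under its centre. Bystander.
- film_tin: Brass film tin, 84 diameter, 55 high. Origin under its centre. Bystander.
- light_meter: White light meter, 60 by 85 by 28 high. Origin under its centre. Bystander.
- flash_gun: Black flash gun with a chrome reflector on top, 50 by 70 by 67 high. Origin under its centre. Bystander.

How it is judged (in metres and radians):
On the way, in this order (a step that is already met when the one before it is completed fails the run):
1. the camera stands upright on the pad, let go, while the tray is still latched (horizontal distance between camera and pad below 0.045 m and angle between camera's own z axis and vertical below 0.1 rad and height (world z) of camera below 0.012 m and contact force between the fingers and camera below 0.1 N and value of joint tray below 0.06 rad), for 0.2 s.
2. the tray's latch has been pushed free and the tray has sprung up, all four strips still on it (value of joint tray between 0.1 and 0.45 rad and y of each of strip0, strip1, strip2, strip3 in the frame of sorter above 0.02 m and z of each of strip0, strip1, strip2, strip3 in the frame of sorter above 0.15 m), for 0.2 s.
3. the fingers hold the tray tipped up by more than 0.5 rad (value of joint tray above 0.5 rad and contact force between the fingers and tray above 0.5 N), for 0.2 s.
At the end, for the whole second after the job is handed in: All four strips lie at rest inside the crate, their centres below its rim (80 mm), and the crate stands level; the camera stands upright (within 0.1 rad) on the pad, within 45 mm of its centre; the tray is lowered to its sprung rest (0.1 to 0.42 rad) and let go (x of strip0_mid in the frame of crate between -0.1 and 0.1 m and y of strip0_mid in the frame of crate between -0.155 and 0.155 m and z of strip0_mid in the frame of crate between 0 and 0.08 m and linear speed of each of strip0, strip1, strip2, strip3 below 0.03 m/s and x of strip1_mid in the frame of crate between -0.1 and 0.1 m and y of strip1_mid in the frame of crate between -0.155 and 0.155 m and z of strip1_mid in the frame of crate between 0 and 0.08 m and x of strip2_mid in the frame of crate between -0.1 and 0.1 m and y of strip2_mid in the frame of crate between -0.155 and 0.155 m and z of strip2_mid in the frame of crate between 0 and 0.08 m and x of strip3_mid in the frame of crate between -0.1 and 0.1 m and y of strip3_mid in the frame of crate between -0.155 and 0.155 m and z of strip3_mid in the frame of crate between 0 and 0.08 m and horizontal distance between camera and pad below 0.045 m and angle between each of camera, crate's own z axis and vertical below 0.1 rad and height (world z) of camera below 0.012 m and contact force between the fingers and camera below 0.1 N and value of joint tray between 0.1 and 0.42 rad and velocity of joint tray below 0.1 rad/s and contact force between the fingers and tray below 0.1 N); the robot touches nothing.
It fails at once if a bystander (lens cap, tripod head, standing lens, film tin, light meter, flash gun) is moved by more than 40 mm or tipped over (distance of any of lens_cap, tripod_head, lens, film_tin, light_meter, flash_gun from where it was at the start of the episode above 0.04 m or angle between any of lens_cap, tripod_head, lens, film_tin, light_meter, flash_gun's own z axis and vertical above 0.5 rad).
It fails at once if the camera is tipped by more than 0.6 rad (angle between camera's own z axis and vertical above 0.6 rad).
It fails at once if the tray is let drop: it swings down faster than 2.2 rad/s (velocity of joint tray below -2.2 rad/s).
It also fails if it takes over 72 s, if anything falls off the work surface, if the arm or the gripper's body presses on something with over 40 N, if the wrist force passes 120 N, or if a joint passes its speed limit or range.

## Working session

There is one attempt and no reset: what is moved stays moved. The work goes in short steps, Python scripts to look and compute and a tool call to move; the robot and the scene stay as the last step left them, time stands still between calls to the robot, and variables do not carry over. Pictures are saved under pics/ and viewed, at most 10 in all, crops included, and the job is handed in when it is done.

Besides the shell and the picture viewer there is one more tool, called after "Call:" by a JSON object that holds its "name" and its "arguments". arm_command: Moves the arm, as the interface text tells. Shift numbers are shares of 0.25 m and turn numbers shares of 180 degrees, none past 1 either way. Its arguments: {"type":"object","properties":{"rows":{"type":"array","items":{"type":"array"}},"grip":{"type":"number"}},"required":["rows"]}

```bash
mkdir -p pics; ls; python3 - <<'E'
from bench import arm
import cv2
s=arm.read_state();print({k:s[k] for k in('clock','position','ee_rot','gripper_width')})
for n in("scene","side"):
    p,d=arm.get_image(n);cv2.imwrite(f"pics/{n}0.png",p)
    import numpy as np;np.save(f"pics/{n}0.npy",d)
    i=arm.camera_info(n);print(n,i)
    for q in("camera","pad","crate","bar","sorter","strip0","lens","tripod_head","film_tin","lens_cap","light_meter","flash_gun"):
        print(q,[(np.round(x['position']).tolist(),round(x['score'],2)) for x in arm.spot_in(n,q)[:2]])
E
```

```text
pics
{'clock': 0.0, 'position': array([ 141.03266191, -608.26257059,  230.20166467]), 'ee_rot': array([-1.13566227e-01,  9.93529800e-01,  1.10196953e-03, -1.85794247e-04]), 'gripper_width': 85.41128638281988}
scene {'fx': 417.0101281922182, 'fy': 417.0101281922182, 'cx': 315.21093433729806, 'cy': 204.31281100631745, 'k1': -0.011327290825045272, 'extrinsics': array([[-8.74584810e-01,  3.61794861e-01, -3.22809369e-01,
         9.14869607e+02],
       [ 4.84771692e-01,  6.66028571e-01, -5.66923582e-01,
         6.45095273e+02],
       [ 9.89022378e-03, -6.52311598e-01, -7.57886379e-01,
         9.82400724e+02],
       [ 0.00000000e+00,  0.00000000e+00,  0.00000000e+00,
         1.00000000e+00]])}
camera [([304.0, 159.0], 0.7)]
pad [([310.0, 292.0], 0.87)]
crate []
bar [([381.0, 234.0], 0.64)]
sorter [([373.0, 253.0], 0.84), ([432.0, 306.0], 0.63)]
strip0 [([388.0, 209.0], 0.84), ([377.0, 213.0], 0.7)]
lens [([360.0, 342.0], 0.87)]
tripod_head [([270.0, 204.0], 0.8)]
film_tin [([431.0, 305.0], 0.61)]
lens_cap [([399.0, 331.0], 0.68), ([304.0, 159.0], 0.43)]
light_meter [([242.0, 182.0], 
[... 415 characters left out ...]
90653e-01, -5.93260127e-01,
         7.69803049e+02],
       [ 0.00000000e+00,  0.00000000e+00,  0.00000000e+00,
         1.00000000e+00]])}
camera [([405.0, 183.0], 0.97), ([344.0, 210.0], 0.68)]
pad [([260.0, 255.0], 0.86), ([358.0, 220.0], 0.48)]
crate [([386.0, 189.0], 0.64), ([302.0, 339.0], 0.42)]
bar [([324.0, 230.0], 0.94), ([346.0, 211.0], 0.53)]
sorter []
strip0 [([357.0, 222.0], 0.95), ([320.0, 204.0], 0.86)]
lens [([228.0, 288.0], 0.87)]
tripod_head [([334.0, 169.0], 0.6), ([322.0, 231.0], 0.55)]
film_tin [([337.0, 201.0], 0.7), ([299.0, 340.0], 0.66)]
lens_cap [([267.0, 320.0], 0.56)]
light_meter [([356.0, 169.0], 0.65), ([295.0, 195.0], 0.65)]
flash_gun [([356.0, 223.0], 0.51)]
```

View pics/scene0.png

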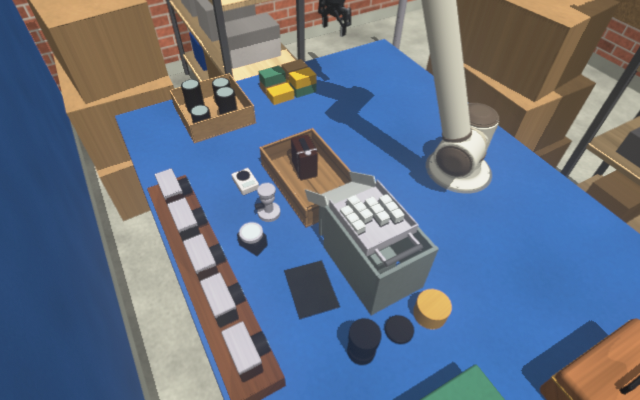

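View pics/side0.png

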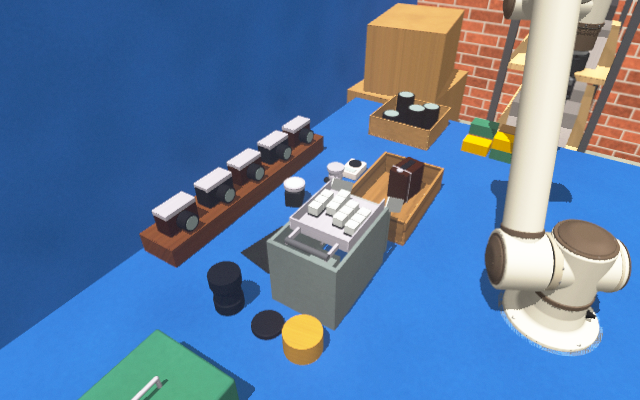

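```bash
cat > h.py <<'E'
from bench import arm
import numpy as np,cv2
from scipy.spatial.transform import Rotation as R
def cloud(n,d,i=None):
    i=i or arm.camera_info(n);h,w=d.shape
    u,v=np.meshgrid(np.arange(w),np.arange(h))
    K=np.array([[i['fx'],0,i['cx']],[0,i['fy'],i['cy']],[0,0,1.]])
    q=cv2.undistortPoints(np.stack([u,v],-1).reshape(-1,1,2).astype(float),K,np.array([i['k1'],0,0,0.])).reshape(h,w,2)
    P=np.dstack([q[...,0]*d,q[...,1]*d,d]);E=i['extrinsics']
    W=P@E[:3,:3].T+E[:3,3];W[d<=0]=np.nan;return W
def cmd(pos,down_yaw=None,quat=None):
    """pos goal, quat goal -> shift/turn fractions from the present pose"""
    s=arm.read_state();r=R.from_quat(s['ee_rot'])
    t=r.inv().apply(np.array(pos)-s['position'])/250
    w=np.zeros(3) if quat is None else (r.inv()*R.from_quat(quat)).as_rotvec()/np.pi
    return np.round(t,4).tolist(),np.round(w,4).tolist()
E
python3 - <<'E'
from h import *
# top view height map of both clouds
C=[]
for n in("scene","side"):
    W=cloud(n,np.load(f"pics/{n}0.npy"));p=cv2.imread(f"pics/{n}0.png")
    m=np.isfinite(W[...,2]);C.append(np.c_[W[m],p[m]])
C=np.concatenate(C)
x0,y0=100,-720; S=1.0
C=C[(C[:,0]>x0)&(C[:,0]<x0+780)&(C[:,1]>y0)&(C[:,1]<y0+580)&(C[:,2]<300)]
C=C[np.argsort(C[:,2])]
im=np.zeros((600,800,3),np.uint8)
for a in(0,1):
  for b in(0,1):
    im[np.clip(C[:,1]-y0+a,0,599).astype(int),np.clip(C[:,0]-x0+b,0,799).astype(int)]=C[:,3:]
for k in range(0,800,100):
    cv2.putText(im,str(x0+k),(k,10),0,.35,(0,255,255));im[:,k]=(0,255,255) 
for k in range(0,600,100):
    cv2.putText(im,str(y0+k),(0,k+20),0,.35,(0,255,255));im[k]=(0,255,255)
cv2.imwrite("pics/top0.png",im);print(C.shape)
E
```

```text
(44466, 6)
```

View pics/top0.png

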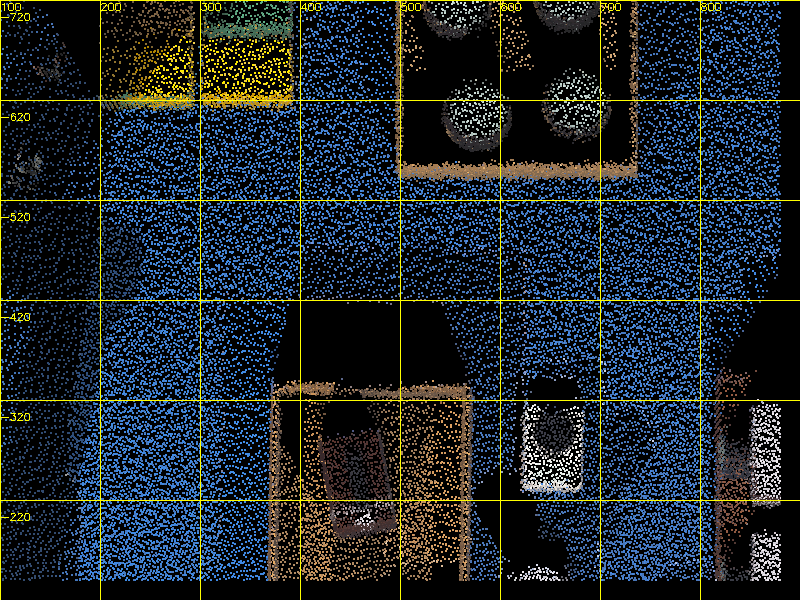

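The scene view shows the crate with the camera at (304,159), the sorter with its bar at about (395,245), and the pad at (311,289). The side view agrees, with the bar at (310,245) and the camera at (405,183). In the top map the camera is at about (460,-270) and the crate spans x 372–568. The map cuts off the rest of the sorter, so I'll re-plot and fit it.

```bash
python3 - <<'E'
from h import *
C=[]
for n in("scene","side"):
    W=cloud(n,np.load(f"pics/{n}0.npy"));p=cv2.imread(f"pics/{n}0.png")
    m=np.isfinite(W[...,2]);C.append(np.c_[W[m],p[m]])
C=np.concatenate(C);np.save("pics/C.npy",C)
x0,y0=300,-380
D=C[(C[:,0]>x0)&(C[:,0]<x0+590)&(C[:,1]>y0)&(C[:,1]<y0+790)&(C[:,2]<300)]
D=D[np.argsort(D[:,2])]
im=np.zeros((600,800,3),np.uint8)
for a in(0,1):
  for b in(0,1):
    im[np.clip(D[:,0]-x0+a,0,599).astype(int),np.clip(D[:,1]-y0+b,0,799).astype(int)]=D[:,3:]
for k in range(0,600,100):
    cv2.putText(im,str(x0+k),(0,k+10),0,.35,(0,255,255));im[k]=(0,255,255) 
for k in range(0,800,100):
    cv2.putText(im,str(y0+k),(k,20),0,.35,(0,255,255));im[:,k]=(0,255,255)
cv2.imwrite("pics/top1.png",im)
h=D[:,2]
def rect(m,t):
    r=cv2.minAreaRect(D[m][:,:2].astype(np.float32));print(t,m.sum(),r)
br=(D[:,3:].max(1)<75)
b=D[:,0:2]
rect((b[:,0]>400)&(b[:,0]<520)&(b[:,1]<-170)&(h>98)&(h<125),"cam top")
rect((abs(b[:,0]-475)<140)&(b[:,1]<0)&(h>74)&(h<83),"crate rim")
rect((b[:,1]>0)&(h>165)&(h<230),"sorter top")
E
```

```text
cam top 967 ((456.60791015625, -237.70889282226562), (107.35568237304688, 63.242977142333984), 79.4618148803711)
crate rim 1151 ((469.322998046875, -182.02830505371094), (202.37069702148438, 317.5272521972656), 0.8978596925735474)
sorter top 10731 ((470.78472900390625, 153.38169860839844), (171.09762573242188, 300.8230285644531), 0.49511054158210754)
```

View pics/top1.png

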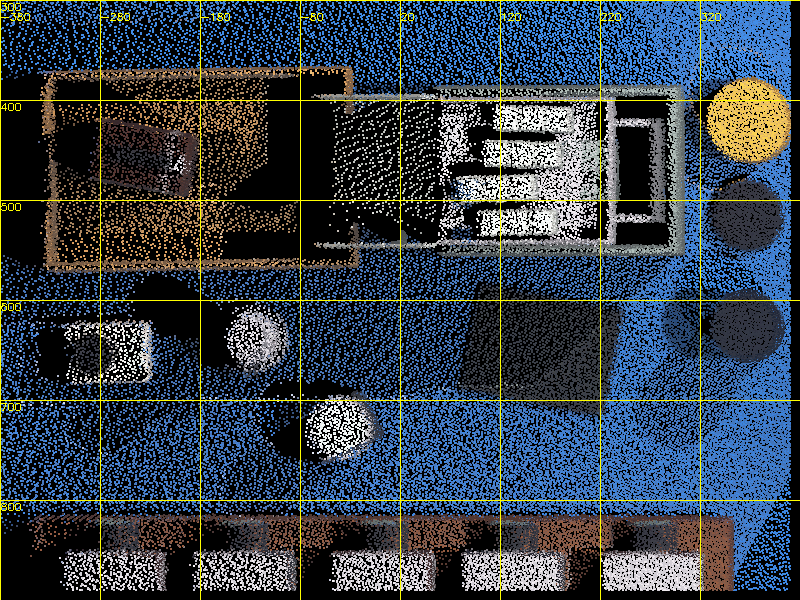

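The map shows camera, crate, sorter (bar near y≈278) and pad around (645,140). Next I'll fit the pad and the sorter edges and work out the first move.

```bash
cat >> h.py <<'E'
def yawq(dx,dy):
    """tool down, tool y along (dx,dy) or opposite, nearest to present"""
    s=arm.read_state();r=R.from_quat(s['ee_rot']);best=None
    for k in(1,-1):
        y=np.array([dx,dy,0.])*k/np.hypot(dx,dy);z=np.array([0,0,-1.]);x=np.cross(y,z)
        q=R.from_matrix(np.c_[x,y,z])
        if best is None or (r.inv()*q).magnitude()<(r.inv()*best).magnitude(): best=q
    return best.as_quat()
E
python3 - <<'E'
from h import *
D=np.load("pics/C.npy");b=D[:,:2];h=D[:,2]
m=(D[:,3:].max(1)<70)&(abs(h-4)<6)&(b[:,0]>565)&(b[:,0]<730)&(b[:,1]>60)&(b[:,1]<235)
print("pad",cv2.minAreaRect(b[m].astype(np.float32)),np.median(b[m],0))
# camera sides: vertical faces / top
m=(b[:,0]>400)&(b[:,0]<520)&(b[:,1]<-170)&(h>108)&(h<121)
print("cam",cv2.minAreaRect(b[m].astype(np.float32)),np.median(h[m]))
# sorter side-walls & rear wall tops
m=(h>165)&(h<190)&(b[:,1]>80)&(b[:,1]<320)&(b[:,0]>370)&(b[:,0]<570)
print("sorter",cv2.minAreaRect(b[m].astype(np.float32)))
m=(h>176)&(h<192)&(b[:,1]>255)&(b[:,1]<288)&(b[:,0]>410)&(b[:,0]<530)
print("bar",cv2.minAreaRect(b[m].astype(np.float32)),m.sum(),h[m].max())
m=(h>170)&(h<180)&(b[:,1]>-70)&(b[:,1]<50)&(b[:,0]>370)&(b[:,0]<570)
m=(h>85)&(h<170)&(b[:,1]>-70)&(b[:,1]<55)&(b[:,0]>410)&(b[:,0]<530)
p=np.polyfit(b[m][:,1],h[m],1);print("chute slope",p,"y at170",(170-p[1])/p[0],b[m][:,1].min())
s=arm.read_state();print(R.from_quat(s['ee_rot']).as_matrix().round(3))
q=yawq(.983,-.183);print(q,cmd([456,-240,230],quat=q))
E
```

```text
pad ((653.2435302734375, 171.0296630859375), (120.58454132080078, 102.09892272949219), 78.54505920410156) [677.72474283 203.69181749]
cam ((449.6930847167969, -1237.4532470703125), (95.81453704833984, 2109.525634765625), 0.20644931495189667) 112.66264713695239
sorter ((470.4863586425781, 191.74676513671875), (170.99484252929688, 224.10926818847656), 0.5756350159645081)
bar ((470.9315185546875, 271.68743896484375), (105.03206634521484, 32.62901306152344), 0.028070705011487007) 686 190.8720068479032
chute slope [  0.7058213  126.10193598] y at170 62.19430312388205 -50.77287655607063
[[-0.974 -0.226 -0.   ]
 [-0.226  0.974 -0.   ]
 [ 0.     0.    -1.   ]]
[-0.6391321   0.76909698  0.          0.        ] ([-1.56, 1.1529, 0.0052], [0.0, -0.0, -0.3689])
```

Call:
{"name": "arm_command", "arguments": {"rows": [[[-0.1,0.07,0],[0,0,-0.03]],[[-0.25,0.18,0],[0,0,-0.07]],[[-0.42,0.31,0],[0,0,-0.11]],[[-0.59,0.44,0],[0,0,-0.15]],[[-0.75,0.56,0],[0,0,-0.19]]], "grip": 1}}

```text
clock: 1.8
position: [288.6, -434.0, 231.5]
ee_rot: [-0.403, 0.915, -0.0, 0.0]
contact_force: [1.1, -0.8, -0.2]
gripper_width: 85.7
grasp_force: 0.0
```

```bash
python3 - <<'E'
from h import *
q=yawq(.983,-.183);print(cmd([456,-260,230],quat=q))
D=np.load("pics/C.npy");b=D[:,:2];h=D[:,2]
c=D[:,3:]
m=((c[:,0]-c[:,2])<25)&(c.max(1)<90)&(abs(h-4)<7)&(b[:,0]>568)&(b[:,0]<730)&(b[:,1]>60)&(b[:,1]<245)
im=np.zeros((200,220),np.uint8);np.add.at(im,((b[m][:,0]-550).astype(int),(b[m][:,1]-45).astype(int)),1)
im=cv2.morphologyEx((cv2.blur(im*255,(7,7))>25).astype(np.uint8),cv2.MORPH_OPEN,np.ones((9,9)))
n,l,st,ce=cv2.connectedComponentsWithStats(im);k=1+st[1:,4].argmax();yx=np.argwhere(l==k)+[550,45]
print(cv2.minAreaRect(yx.astype(np.float32)),yx.mean(0))
E
```

```text
([-0.9656, -0.024, 0.006], [-0.0002, -0.0001, -0.1774])
((651.4547119140625, 170.32406616210938), (126.30096435546875, 105.77705383300781), 78.92979431152344) [663.45157615 187.70717812]
```

Call:
{"name": "arm_command", "arguments": {"rows": [[[-0.19,0,0],[0,0,-0.04]],[[-0.38,-0.01,0],[0,0,-0.08]],[[-0.57,-0.015,0],[0,0,-0.12]],[[-0.76,-0.02,0],[0,0,-0.16]],[[-0.966,-0.024,0],[0,0,-0.177]]]}}

```text
clock: 2.3
position: [456.1, -261.8, 231.7]
ee_rot: [-0.638, 0.77, -0.0, 0.0]
contact_force: [0.7, -1.0, -0.1]
gripper_width: 85.4
grasp_force: 0.0
```

```bash
python3 - <<'E'
from h import *
s=arm.read_state();print(s['position'],s['joint_vel'].round(2) if hasattr(s['joint_vel'],'round') else '')
i=arm.camera_info("wrist");p,d=arm.get_image("wrist");cv2.imwrite("pics/w1.png",p)
W=cloud("wrist",d,i)
print(i['extrinsics'].round(2))
m=(W[...,2]>109)&(W[...,2]<122)&(abs(W[...,0]-456)<70)&(abs(W[...,1]+240)<75)
print(m.sum(),cv2.minAreaRect(W[m][:,:2].astype(np.float32)),np.median(W[m][:,2]))
E
```

```text
[ 456.07815468 -261.75141233  231.74565712] [ 0.88  0.18  0.23  0.   -0.05 -0.39]
[[-9.8000e-01  1.8000e-01  5.0000e-02  4.4480e+02]
 [ 1.9000e-01  9.5000e-01  2.7000e-01 -3.2935e+02]
 [-0.0000e+00  2.7000e-01 -9.6000e-01  3.7422e+02]
 [ 0.0000e+00  0.0000e+00  0.0000e+00  1.0000e+00]]
5539 ((461.1962585449219, -240.7228546142578), (99.08035278320312, 62.19757843017578), 79.35090637207031) 113.15458140448777
```

View pics/w1.png

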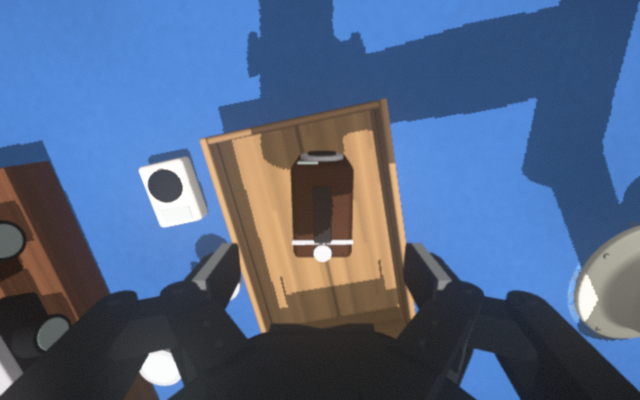

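The wrist view shows the camera in the crate at (322,205), aligned with the fingers. The arm was still moving when this was taken, so I'll re-measure at rest.

```bash
python3 - <<'E'
from h import *
for k in range(2):
    s=arm.read_state();i=arm.camera_info("wrist");p,d=arm.get_image("wrist")
W=cloud("wrist",d,i)
m=(W[...,2]>109)&(W[...,2]<122)&(abs(W[...,0]-456)<70)&(abs(W[...,1]+240)<75)
r=cv2.minAreaRect(W[m][:,:2].astype(np.float32))
print(s['position'],m.sum(),r)
a=np.radians(r[2]);q=yawq(np.sin(a),-np.cos(a));print(cmd([*r[0],62],quat=q))
E
```

```text
[ 458.57418866 -259.92952055  231.43705847] 5555 ((461.3292236328125, -240.63714599609375), (98.84148406982422, 61.94458770751953), 79.44585418701172)
([-0.0842, -0.0023, 0.6771], [-0.0001, 0.0, -0.0003])
```

Call:
{"name": "arm_command", "arguments": {"rows": [[[-0.084,-0.002,0.1],[0,0,0]],[[-0.084,-0.002,0.26],[0,0,0]],[[-0.084,-0.002,0.42],[0,0,0]],[[-0.084,-0.002,0.57],[0,0,0]],[[-0.084,-0.002,0.675],[0,0,0]]]}}

```text
clock: 2.95
position: [457.5, -243.2, 60.4]
ee_rot: [-0.636, 0.772, 0.001, -0.001]
contact_force: [-0.5, 0.2, -0.8]
gripper_width: 85.6
grasp_force: 0.0
```

Call:
{"name": "arm_command", "arguments": {"rows": [[[0,0,0],[0,0,0]],[[0,0,0],[0,0,0]],[[0,0,0],[0,0,0]],[[0,0,0],[0,0,0]],[[0,0,0],[0,0,0]]], "grip": 0}}

```text
clock: 3.45
position: [459.5, -242.8, 63.3]
ee_rot: [-0.637, 0.771, -0.0, 0.0]
contact_force: [0.0, -0.5, -4.4]
gripper_width: 61.1
grasp_force: 66.8
```

Call:
{"name": "arm_command", "arguments": {"rows": [[[0,0,-0.08],[0,0,0]],[[0,0,-0.23],[0,0,0]],[[0,0,-0.41],[0,0,0]],[[0,0,-0.6],[0,0,0]],[[0,0,-0.76],[0,0,0]]]}}

```text
clock: 3.95
position: [459.3, -242.6, 255.6]
ee_rot: [-0.637, 0.771, -0.001, 0.001]
contact_force: [2.3, -0.5, -4.3]
gripper_width: 61.4
grasp_force: 67.4
```

```bash
python3 - <<'E'
from h import *
s=arm.read_state();print(s['position'],s['grasp_force'],s['gripper_width'],s['contact_force'])
p,d=arm.get_image("scene");cv2.imwrite("pics/s2.png",cv2.resize(p[120:360,200:480],None,fx=2,fy=2))
print(cmd([650,165,250],quat=yawq(.98,-.195)))
E
```

```text
[ 459.26082774 -242.64874402  255.61535214] 67.35743880271912 61.391387098596475 [ 2.26680766 -0.48486834 -4.30428199]
([-1.7494, -0.4291, 0.0533], [-0.005, -0.0011, 0.0026])
```

View pics/s2.png

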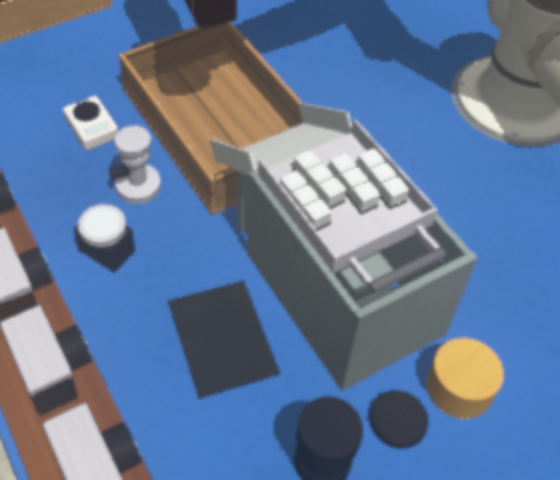

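The camera is held clear of the crate, and the pad's corners are clear at crop pixels (170,302), (245,282), (279,375) and (201,396). I'll project them onto the z=4 plane while starting the transfer.

```bash
python3 - <<'E'
from h import *
i=arm.camera_info("scene");E=i['extrinsics']
K=np.array([[i['fx'],0,i['cx']],[0,i['fy'],i['cy']],[0,0,1.]])
px=np.array([[170,302],[245,282],[279,375],[201,396]])/2+[200,120]
q=cv2.undistortPoints(px.reshape(-1,1,2),K,np.array([i['k1'],0,0,0.])).reshape(-1,2)
r=np.c_[q,np.ones(4)]@E[:3,:3].T;o=E[:3,3]
P=o+r*((4-o[2])/r[:,2])[:,None];c=P.mean(0);print(P.round(1),c)
print(cmd([c[0],c[1],250],quat=yawq(.98,-.195)))
E
```

```text
[[686.4  83.3   4. ]
 [580.9 104.2   4. ]
 [612.2 247.1   4. ]
 [713.  224.7   4. ]] [648.11723291 164.83178101   4.        ]
([-1.7473, -0.4218, 0.0532], [-0.005, -0.0011, 0.0026])
```

Call:
{"name": "arm_command", "arguments": {"rows": [[[-0.1,-0.03,-0.02],[0,0,0]],[[-0.26,-0.07,-0.04],[0,0,0]],[[-0.44,-0.11,-0.06],[0,0,0]],[[-0.62,-0.155,-0.06],[0,0,0]],[[-0.8,-0.2,-0.06],[0,0,0]]]}}

```text
clock: 4.5
position: [546.2, -54.0, 267.7]
ee_rot: [-0.637, 0.771, 0.0, 0.0]
contact_force: [1.3, -1.0, -3.6]
gripper_width: 61.8
grasp_force: 67.4
```

Call:
{"name": "arm_command", "arguments": {"rows": [[[-0.18,-0.04,0],[0,0,0]],[[-0.36,-0.08,0],[0,0,0]],[[-0.54,-0.12,0],[0,0,0]],[[-0.72,-0.16,0],[0,0,0]],[[-0.86,-0.2,0],[0,0,0]]]}}

```text
clock: 5.0
position: [636.0, 148.6, 266.8]
ee_rot: [-0.637, 0.771, 0.001, -0.0]
contact_force: [0.7, -0.7, -3.6]
gripper_width: 61.6
grasp_force: 67.4
```

```bash
python3 - <<'E'
from h import *
for k in range(3): arm.get_image("wrist")
print(arm.read_state()['position'],cmd([650,163,60],quat=yawq(.98,-.195)))
E
```

```text
[635.85297574 148.12367571 265.68168978] ([-0.0697, -0.0466, 0.8225], [0.0008, -0.0003, 0.0029])
```

Call:
{"name": "arm_command", "arguments": {"rows": [[[-0.07,-0.047,0.1],[0,0,0]],[[-0.07,-0.047,0.27],[0,0,0]],[[-0.07,-0.047,0.46],[0,0,0]],[[-0.07,-0.047,0.64],[0,0,0]],[[-0.07,-0.047,0.79],[0,0,0.003]]]}}

```text
clock: 5.65
position: [649.1, 159.2, 67.5]
ee_rot: [-0.633, 0.775, 0.001, -0.002]
contact_force: [0.1, -0.0, -4.3]
gripper_width: 61.1
grasp_force: 67.6
```

Call:
{"name": "arm_command", "arguments": {"rows": [[[0,0,0],[0,0,0]],[[0,0,0.01],[0,0,0]],[[0,0,0.02],[0,0,0]],[[0,0,0.025],[0,0,0]],[[0,0,0.03],[0,0,0]]]}}

```text
clock: 6.15
position: [651.8, 161.2, 64.6]
ee_rot: [-0.633, 0.774, -0.0, 0.002]
contact_force: [-0.4, 0.6, -4.2]
gripper_width: 61.4
grasp_force: 67.8
```

Call:
{"name": "arm_command", "arguments": {"rows": [[[0,0,0.005],[0,0,0]],[[0,0,0.01],[0,0,0]],[[0,0,0.015],[0,0,0]],[[0,0,0.018],[0,0,0]],[[0,0,0.018],[0,0,0]]]}}

```text
clock: 6.65
position: [651.0, 160.9, 58.9]
ee_rot: [-0.633, 0.774, -0.0, 0.0]
contact_force: [-0.8, 0.5, 0.8]
gripper_width: 61.5
grasp_force: 68.4
```

Contact is made: the weight has come off the tool at z≈59, as expected. Releasing.

Call:
{"name": "arm_command", "arguments": {"rows": [[[0,0,0],[0,0,0]],[[0,0,0],[0,0,0]],[[0,0,0],[0,0,0]],[[0,0,0],[0,0,0]],[[0,0,0],[0,0,0]]], "grip": 1}}

```text
clock: 7.15
position: [651.0, 160.9, 58.1]
ee_rot: [-0.633, 0.774, -0.0, 0.0]
contact_force: [0.5, 0.4, 0.2]
gripper_width: 85.5
grasp_force: 0.0
```

Call:
{"name": "arm_command", "arguments": {"rows": [[[0,0,-0.06],[0,0,0]],[[0,0,-0.22],[0,0,0]],[[0,0,-0.42],[0,0,0]],[[0,0,-0.6],[0,0,0]],[[0,0,-0.8],[0,0,0]]]}}

```text
clock: 7.65
position: [650.4, 160.6, 261.0]
ee_rot: [-0.633, 0.774, -0.0, 0.0]
contact_force: [0.7, -0.2, -1.1]
gripper_width: 85.2
grasp_force: 0.0
```

```bash
python3 - <<'E'
from h import *
s=arm.read_state();print(s['position'],s['clock'])
p,d=arm.get_image("scene");W=cloud("scene",d)
m=(abs(W[...,0]-650)<70)&(abs(W[...,1]-163)<80)&(W[...,2]>103)&(W[...,2]<118)
print(m.sum(),cv2.minAreaRect(W[m][:,:2].astype(np.float32)),np.median(W[m][:,2]))
m=(W[...,2]>178)&(W[...,2]<193)&(W[...,1]>255)&(W[...,1]<310)&(W[...,0]>415)&(W[...,0]<525)
y,z=W[m][:,1],W[m][:,2]
for a in range(255,310,4):
    k=(y>=a)&(y<a+4); print(a,k.sum(),np.round(np.percentile(z[k],[10,50,95]),1) if k.any() else '')
q=yawq(1,0);print("x-grip",cmd([471,279,250],quat=q));q=yawq(0,1);print("y-grip",cmd([471,279,250],quat=q))
print(s['joints'])
E
```

```text
[650.37526029 160.55731414 260.95536712] 7.65
868 ((648.5780029296875, 166.463134765625), (101.09905242919922, 62.69995880126953), 79.15999603271484) 108.96393727645034
255 12 [178.9 184.2 186.6]
259 11 [179.  184.6 186.6]
263 11 [182.8 184.6 187.2]
267 11 [182.1 184.1 187.3]
271 42 [184.4 186.5 189.4]
275 68 [185.2 188.2 190.6]
279 92 [183.5 186.5 189.8]
283 50 [180.3 182.9 187. ]
287 0 
291 45 [178.2 179.3 181.8]
295 68 [178.6 180.  182. ]
299 61 [178.6 180.3 182.1]
303 3 [181.6 183.1 185.8]
307 0 
x-grip ([-0.3172, 0.8148, 0.0782], [-0.0059, 0.0019, -0.063])
y-grip ([-0.3172, 0.8148, 0.0782], [-0.0031, 0.006, 0.4369])
[ 4.82934902e-01  4.45972139e-01  1.78186477e-01  9.13805684e-05
 -1.30259573e+00 -6.82366599e-01]
```

The camera stands at (648.6,166.5), within 2 mm of the pad's middle. The bar centre is about (471,278), its top at z≈188, and the rear wall's inner face is at about y=291. Next I move above the bar with the fingers shut and closing along y.

Call:
{"name": "arm_command", "arguments": {"rows": [[[-0.06,0.15,0],[0,0,0.04]],[[-0.12,0.3,0],[0,0,0.085]],[[-0.18,0.48,0],[0,0,0.13]],[[-0.24,0.65,0],[0,0,0.175]],[[-0.3,0.8,0],[0,0,0.22]]], "grip": 0}}

```text
clock: 8.2
position: [468.0, 274.5, 259.3]
ee_rot: [-0.331, 0.944, 0.0, 0.001]
contact_force: [0.1, 1.0, -0.2]
gripper_width: 12.5
grasp_force: 0.0
```

Call:
{"name": "arm_command", "arguments": {"rows": [[[0,0,0],[0,0,0.04]],[[0,0,0],[0,0,0.085]],[[0,0,0],[0,0,0.13]],[[0,0,0],[0,0,0.175]],[[0,0,0],[0,0,0.216]]]}}

```text
clock: 8.7
position: [469.7, 274.0, 259.2]
ee_rot: [0.002, 1.0, 0.001, 0.001]
contact_force: [-0.8, 0.2, -0.2]
gripper_width: -0.1
grasp_force: 0.0
```

```bash
python3 - <<'E'
from h import *
for k in range(3): i=arm.camera_info("wrist");p,d=arm.get_image("wrist")
cv2.imwrite("pics/w2.png",p)
W=cloud("wrist",d,i);np.save("pics/w2.npy",W)
m=(W[...,2]>178)&(W[...,2]<193)&(W[...,1]>255)&(W[...,1]<310)&(W[...,0]>415)&(W[...,0]<525)
y,z=W[m][:,1],W[m][:,2]
for a in range(255,310,4):
    k=(y>=a)&(y<a+4); print(a,k.sum(),np.round(np.percentile(z[k],[10,50,95]),1) if k.any() else '')
s=arm.read_state();print(s['position'],s['gripper_width'],s['joints'])
print(cmd([471,273,195],quat=yawq(0,1)))
E
```

```text
255 43 [184.4 185.2 186.1]
259 44 [184.5 185.4 186.5]
263 40 [184.2 185.1 186.2]
267 400 [183.4 186.1 187.8]
271 420 [187.1 188.  189.2]
275 420 [186.  187.5 188.8]
279 171 [183.6 184.9 186.5]
283 0 
287 264 [178.9 179.9 181. ]
291 507 [179.2 180.  181.1]
295 516 [179.2 180.  181. ]
299 10 [178.6 179.7 180.6]
303 0 
307 0 
[469.73709006 273.9685319  258.90645855] -0.21968825741202988 [ 8.26361613e-01  2.26531897e-01 -1.48452356e-01  1.76823609e-04
 -1.19449501e+00 -2.39294340e+00]
([-0.0048, -0.0041, 0.2556], [0.0003, 0.0003, 0.0014])
```

View pics/w2.png

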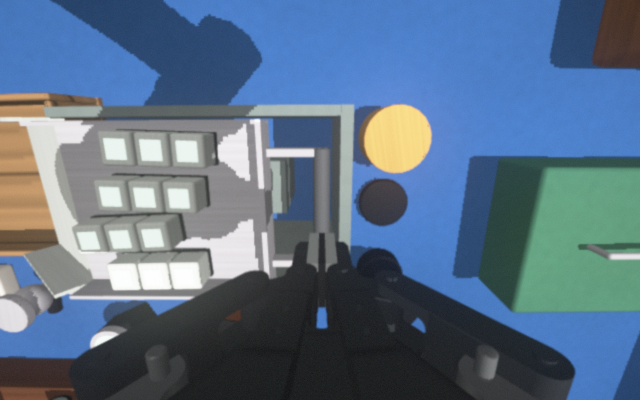

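The wrist view shows the fingers over the bar (column 321, rows 150–250), the end wall at column 262 and the rear wall at column 345. Pushing down at y≈270 to clear the rear wall.

Call:
{"name": "arm_command", "arguments": {"rows": [[[-0.005,-0.016,0.05],[0,0,0]],[[-0.005,-0.016,0.13],[0,0,0]],[[-0.005,-0.016,0.21],[0,0,0]],[[-0.005,-0.016,0.26],[0,0,0]],[[-0.005,-0.016,0.26],[0,0,0]]]}}

```text
clock: 9.35
position: [470.0, 268.9, 190.7]
ee_rot: [-0.001, 1.0, -0.002, -0.002]
contact_force: [0.1, 0.1, 0.2]
gripper_width: -0.1
grasp_force: 0.0
```

Call:
{"name": "arm_command", "arguments": {"rows": [[[0,0,0.01],[0,0,0]],[[0,0,0.025],[0,0,0]],[[0,0,0.04],[0,0,0]],[[0,0,0.05],[0,0,0]],[[0,0,0.056],[0,0,0]]]}}

```text
clock: 9.85
position: [471.7, 270.8, 180.1]
ee_rot: [-0.001, 1.0, 0.001, 0.001]
contact_force: [-0.3, 2.1, 5.2]
gripper_width: -0.1
grasp_force: 2.5
```

Call:
{"name": "arm_command", "arguments": {"rows": [[[0,0,0.006],[0,0,0]],[[0,0,0.01],[0,0,0]],[[0,0,0.01],[0,0,0]],[[0,0,0.01],[0,0,0]]]}}

```text
clock: 10.25
position: [471.6, 270.8, 177.0]
ee_rot: [-0.001, 1.0, 0.001, 0.001]
contact_force: [0.8, 3.0, 5.4]
gripper_width: -0.1
grasp_force: 2.3
```

Call:
{"name": "arm_command", "arguments": {"rows": [[[0,0,-0.04],[0,0,0]],[[0,0,-0.1],[0,0,0]],[[0,0,-0.18],[0,0,0]],[[0,0,-0.28],[0,0,0]],[[0,0,-0.44],[0,0,0]]], "grip": 0}}

```text
clock: 10.75
position: [468.6, 267.8, 284.3]
ee_rot: [-0.0, 1.0, -0.003, -0.004]
contact_force: [0.6, 0.3, -1.2]
gripper_width: 0.3
grasp_force: 0.0
```

```bash
cat > m.py <<'E'
from h import *
for k in range(6): i=arm.camera_info("wrist");p,d=arm.get_image("wrist")
W=cloud("wrist",d,i)
s=arm.read_state();print(s['clock'],s['position'],s['contact_force'].round(1))
m=(W[...,2]>170)&(W[...,2]<290)&(W[...,1]>200)&(W[...,1]<310)&(abs(W[...,0]-450)<20)
y,z=W[m][:,1],W[m][:,2]
for a in range(200,310,4):
    k=(y>=a)&(y<a+4); print(a,k.sum(),np.round(np.percentile(z[k],[10,50,95]),1) if k.any() else '')
m=(W[...,2]>175)&(W[...,2]<260)&(abs(W[...,0]-470)<55)&(W[...,1]>235)&(W[...,1]<285)
print("x range of bar",np.percentile(W[m][:,0],[1,99]))
E
python3 m.py
```

```text
11.05 [469.83148789 268.97312571 284.91315265] [ 0.4 -1.4  0.5]
200 223 [203.9 204.7 205.6]
204 210 [204.6 205.4 206.5]
208 147 [205.3 206.  207.2]
212 0 
216 131 [233.9 234.7 235.6]
220 445 [227.2 233.1 235.9]
224 498 [208.9 216.9 225.3]
228 16 [206.3 206.9 208. ]
232 0 
236 0 
240 0 
244 0 
248 0 
252 0 
256 0 
260 164 [226.9 228.8 230.2]
264 323 [229.9 231.1 232.3]
268 271 [230.3 231.3 232.6]
272 217 [227.3 229.2 231.2]
276 0 
280 0 
284 0 
288 178 [174.5 179.8 181. ]
292 188 [178.9 180.  181.1]
296 143 [178.9 179.9 181. ]
300 0 
304 0 
308 0 
x range of bar [423.34333199 520.74018383]
```

The tray has sprung up: bar centre about (470,268,224.5), angle about 0.205 rad. The end wall is about 33 mm clear of the bar, so I'll open only part way (0.4) and descend around the bar.

Call:
{"name": "arm_command", "arguments": {"rows": [[[0,-0.003,0],[0,0,0]],[[0,-0.003,0],[0,0,0]],[[0,-0.003,0.05],[0,0,0]],[[0,-0.003,0.12],[0,0,0]],[[0,-0.003,0.17],[0,0,0]]], "grip": 0.4}}

```text
clock: 11.55
position: [470.2, 268.7, 241.8]
ee_rot: [-0.001, 1.0, -0.001, -0.001]
contact_force: [-0.4, -0.4, 0.1]
gripper_width: 34.6
grasp_force: 0.0
```

Call:
{"name": "arm_command", "arguments": {"rows": [[[0,0,0.05],[0,0,0]],[[0,0,0.1],[0,0,0]],[[0,0,0.14],[0,0,0]],[[0,0,0.14],[0,0,0]]]}}

```text
clock: 11.95
position: [470.2, 268.7, 207.2]
ee_rot: [-0.001, 1.0, -0.001, -0.001]
contact_force: [0.0, 0.3, -0.0]
gripper_width: 34.3
grasp_force: 0.0
```

Call:
{"name": "arm_command", "arguments": {"rows": [[[0,0,0],[0,0,0]],[[0,0,0],[0,0,0]],[[0,0,0],[0,0,0]],[[0,0,0],[0,0,0]],[[0,0,0],[0,0,0]]], "grip": 0}}

```text
clock: 12.45
position: [471.2, 268.4, 209.3]
ee_rot: [-0.001, 1.0, -0.001, 0.0]
contact_force: [2.6, -5.7, -2.0]
gripper_width: 11.5
grasp_force: 58.4
```

```bash
cat > arc.py <<'E'
import sys
from h import *
# arc rows: th0 now, list of goals, tilt share f
th0=float(sys.argv[1]);goals=[float(a) for a in sys.argv[2].split(',')];f=float(sys.argv[3])
s=arm.read_state();r=R.from_quat(s['ee_rot']);P=s['position'];g=P-r.apply([0,0,19])
bar=lambda t:np.array([0,215*np.cos(t)-6*np.sin(t),215*np.sin(t)+6*np.cos(t)])
print(s['clock'],P,s['joints'].round(2),s['gripper_width'])
for t in goals:
    rot=R.from_rotvec([f*(t-th0),0,0])*r
    p=g+bar(t)-bar(th0)+rot.apply([0,0,19])
    print(t,(r.inv().apply(p-P)/250).round(3).tolist(),((r.inv()*rot).as_rotvec()/np.pi).round(3).tolist())
E
python3 arc.py 0.205 0.22,0.25,0.28,0.32,0.36,0.4 1
```

```text
12.45 [471.20460771 268.38970513 209.31967827] [ 0.82  0.26 -0.23  0.   -1.08 -2.39] 11.462556240857461
0.22 [-0.0, -0.002, -0.013] [-0.005, -0.0, 0.0]
0.25 [-0.0, -0.006, -0.038] [-0.014, -0.0, 0.0]
0.28 [-0.0, -0.012, -0.062] [-0.024, -0.0, 0.0]
0.32 [-0.0, -0.02, -0.095] [-0.037, -0.0, 0.0]
0.36 [0.0, -0.029, -0.128] [-0.049, -0.0, 0.0]
0.4 [0.0, -0.04, -0.16] [-0.062, -0.0, 0.0]
```

```bash
python3 - <<'E'
from h import *
p,d=arm.get_image("side");a=cv2.resize(p[150:300,240:440],(400,300),interpolation=2)
p,d=arm.get_image("scene");b=cv2.resize(p[150:300,300:500],(400,300),interpolation=2)
i=arm.camera_info("wrist");p,d=arm.get_image("wrist");c=cv2.resize(p[100:340,160:480],(400,300))
cv2.imwrite("pics/g1.png",np.vstack([np.hstack([a,b]),np.hstack([c,c*0])]))
W=cloud("wrist",d,i);m=(abs(W[...,0]-440)<12)&(W[...,1]>240)&(W[...,1]<285)&(W[...,2]>195)
o=np.argmax(W[m][:,2]);print(np.percentile(W[m][:,2],98),np.percentile(W[m][:,1],[2,98]))
E
```

```text
232.72434808075673 [245.52575239 274.87188618]
```

View pics/g1.png

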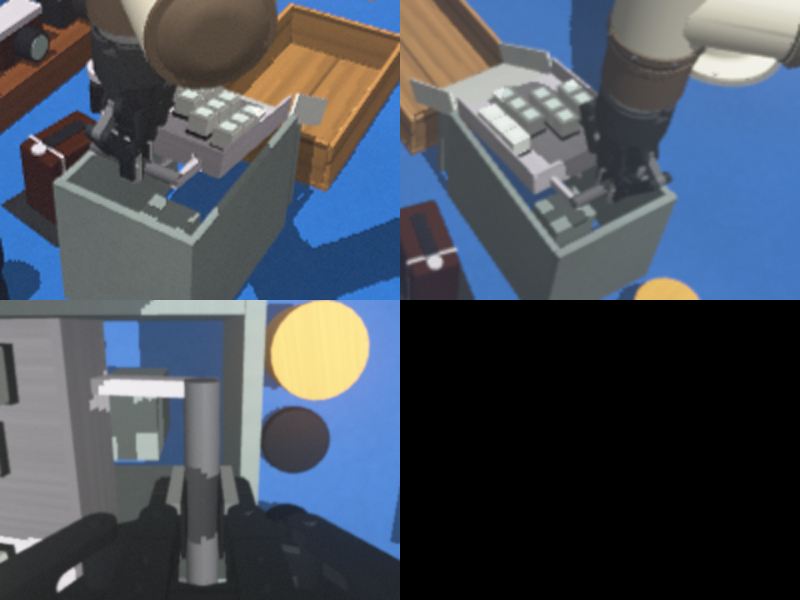

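The bar sits squarely between the pads (lower left panel, around (200,540)). The strips are still on the tray and the camera stands on the pad. Starting to tip along the arc.

Call:
{"name": "arm_command", "arguments": {"rows": [[[0,-0.002,-0.013],[-0.005,0,0]],[[0,-0.006,-0.038],[-0.014,0,0]],[[0,-0.012,-0.062],[-0.024,0,0]],[[0,-0.02,-0.095],[-0.037,0,0]],[[0,-0.029,-0.128],[-0.049,0,0]]]}}

```text
clock: 13.1
position: [471.2, 260.8, 240.9]
ee_rot: [-0.001, 0.997, 0.077, -0.0]
contact_force: [5.0, -6.2, -4.7]
gripper_width: 12.0
grasp_force: 58.4
```

```bash
python3 arc.py 0.36 0.4,0.44,0.48,0.52,0.56 1
```

```text
13.1 [471.19861375 260.78572552 240.88619829] [ 0.74  0.2  -0.19 -0.13 -1.08 -2.25] 12.040405571248046
0.4 [0.0, -0.006, -0.033] [-0.013, -0.0, -0.0]
0.44 [0.0, -0.013, -0.066] [-0.025, -0.0, -0.0]
0.48 [0.0, -0.021, -0.099] [-0.038, -0.0, -0.0]
0.52 [0.0, -0.03, -0.132] [-0.051, -0.0, -0.0]
0.56 [0.0, -0.041, -0.164] [-0.064, -0.0, -0.0]
```

Call:
{"name": "arm_command", "arguments": {"rows": [[[0,-0.006,-0.033],[-0.013,0,0]],[[0,-0.013,-0.066],[-0.025,0,0]],[[0,-0.021,-0.099],[-0.038,0,0]],[[0,-0.03,-0.132],[-0.051,0,0]],[[0,-0.041,-0.164],[-0.064,0,0]]]}}

```text
clock: 13.6
position: [471.2, 244.1, 279.1]
ee_rot: [-0.0, 0.984, 0.176, -0.0]
contact_force: [5.3, -4.9, -7.8]
gripper_width: 11.8
grasp_force: 58.5
```

Call:
{"name": "arm_command", "arguments": {"rows": [[[0,-0.006,-0.033],[-0.013,0,0]],[[0,-0.013,-0.066],[-0.025,0,0]],[[0,-0.021,-0.099],[-0.038,0,0]],[[0,-0.03,-0.132],[-0.051,0,0]],[[0,-0.041,-0.164],[-0.064,0,0]]]}}

```text
clock: 14.1
position: [471.4, 220.4, 313.2]
ee_rot: [-0.0, 0.962, 0.274, -0.0]
contact_force: [4.3, -2.8, -10.0]
gripper_width: 11.6
grasp_force: 58.5
```

```bash
cat > st.py <<'E'
from h import *
s=arm.read_state();print(s['clock'],s['position'],s['joints'].round(2),s['contact_force'].round(1),R.from_quat(s['ee_rot']).as_matrix()[:,2].round(3))
p,d=arm.get_image("scene");W=cloud("scene",d);cv2.imwrite("pics/last.png",p)
m=(abs(W[...,0]-471)<60)&(W[...,1]>60)&(W[...,1]<190)&(W[...,2]>178)
y,z=W[m][:,1]-59.5,W[m][:,2]-175
h,b=np.histogram(np.arctan2(z,y),bins=np.arange(0,1.3,.05));print(dict(zip(b.round(2).tolist(),h.tolist())))
for q in("strip0","camera"): print(q,[(np.round(x['position']).tolist(),round(x['score'],2),W[int(x['position'][1]),int(x['position'][0])].round().tolist()) for x in arm.spot_in("scene",q)[:6]])
E
python3 st.py
```

```text
14.1 [471.3908453  220.42024668 313.1718952 ] [ 0.43  0.1  -0.08 -0.54 -1.2  -1.84] [  4.3  -2.8 -10. ] [-0.001  0.527 -0.85 ]
{0.0: 0, 0.05: 0, 0.1: 0, 0.15: 0, 0.2: 0, 0.25: 0, 0.3: 0, 0.35: 0, 0.4: 0, 0.45: 0, 0.5: 4, 0.55: 9, 0.6: 17, 0.65: 36, 0.7: 34, 0.75: 95, 0.8: 112, 0.85: 97, 0.9: 17, 0.95: 47, 1.0: 66, 1.05: 120, 1.1: 245, 1.15: 356, 1.2: 393}
strip0 [([327.0, 185.0], 0.49, [462.0, -82.0, 82.0]), ([336.0, 178.0], 0.48, [434.0, -83.0, 92.0]), ([305.0, 191.0], 0.43, [547.0, -60.0, 120.0]), ([314.0, 184.0], 0.39, [496.0, -99.0, 83.0])]
camera [([309.0, 277.0], 0.69, [668.0, 186.0, 109.0])]
```

Call:
{"name": "arm_command", "arguments": {"rows": [[[0,-0.006,-0.033],[-0.013,0,0]],[[0,-0.013,-0.066],[-0.025,0,0]],[[0,-0.021,-0.099],[-0.038,0,0]],[[0,-0.03,-0.132],[-0.051,0,0]],[[0,-0.03,-0.132],[-0.051,0,0]]]}}

```text
clock: 14.75
position: [471.5, 196.7, 336.9]
ee_rot: [0.001, 0.937, 0.35, -0.001]
contact_force: [3.4, -1.5, -12.6]
gripper_width: 11.7
grasp_force: 59.3
```

Call:
{"name": "arm_command", "arguments": {"rows": [[[0,0,0],[0,0,0]],[[0,0,0],[0,0,0]],[[0,0,0],[0,0,0]],[[0,0,0],[0,0,0]],[[0,0,0],[0,0,0]]]}}

```text
clock: 15.25
position: [471.4, 197.3, 336.4]
ee_rot: [0.0, 0.937, 0.348, -0.001]
contact_force: [5.7, -3.0, -14.4]
gripper_width: 11.9
grasp_force: 59.2
```

```bash
python3 st.py; python3 - <<'E'
import cv2
a=cv2.imread("pics/last.png");cv2.imwrite("pics/v9.png",cv2.resize(a[100:320,220:500],None,fx=2.5,fy=2.5))
E
```

```text
15.25 [471.4417045  197.28544957 336.43159696] [ 0.26  0.09 -0.04 -0.71 -1.3  -1.68] [  5.7  -3.  -14.4] [-0.002  0.653 -0.757]
{0.0: 0, 0.05: 0, 0.1: 0, 0.15: 0, 0.2: 0, 0.25: 0, 0.3: 0, 0.35: 0, 0.4: 0, 0.45: 0, 0.5: 0, 0.55: 0, 0.6: 0, 0.65: 0, 0.7: 17, 0.75: 12, 0.8: 13, 0.85: 32, 0.9: 80, 0.95: 166, 1.0: 177, 1.05: 99, 1.1: 215, 1.15: 205, 1.2: 214}
strip0 [([331.0, 183.0], 0.65, [428.0, -119.0, 35.0]), ([304.0, 304.0], 0.59, [688.0, 192.0, 5.0]), ([323.0, 190.0], 0.46, [460.0, -106.0, 31.0])]
camera [([312.0, 279.0], 0.88, [665.0, 191.0, 108.0])]
```

View pics/v9.png

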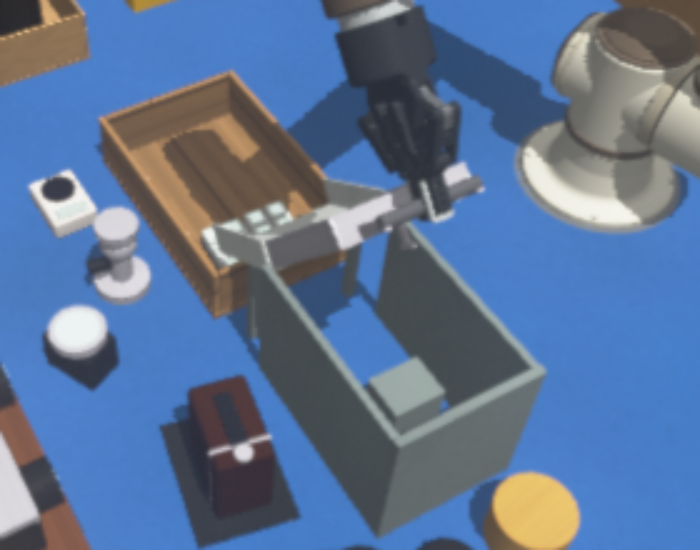

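The tray stands at about 0.92 rad. At least three strips show in the crate near the chute end (crop 205–290, 205–250). I'll count them with the cameras before lowering.

```bash
cat > cnt.py <<'E'
from h import *
o=[]
for n in("scene","side"):
    p,d=arm.get_image(n);W=cloud(n,d);cv2.imwrite(f"pics/c_{n}.png",p)
    sat=p.max(-1).astype(int)-p.min(-1)
    for t,mm in(("crate",(W[...,1]<-30)&(W[...,1]>-330)&(W[...,2]>12)&(W[...,2]<100)),("chute+tray",(W[...,1]>-45)&(W[...,1]<230)&(W[...,2]>90))):
        m=mm&(abs(W[...,0]-470)<90)&(sat<45)
        if m.sum():print(n,t,m.sum(),"y",np.percentile(W[m][:,1],[2,50,98]).round(),"x",np.percentile(W[m][:,0],[2,98]).round(),"z",np.percentile(W[m][:,2],[5,50,95,100]).round())
    for x in arm.spot_in(n,"strip0")[:6]:
        c,r=map(int,x['position']);print("  ",c,r,round(x['score'],2),W[r,c].round())
# chute residual above plane
    y=W[...,1];z=W[...,2];m=(abs(W[...,0]-470)<62)&(y>-40)&(y<50)
    res=z-(127+.706*y);print("  chute: points",(m&(res<80)).sum(),"above by >12:",(m&(res>12)&(res<45)).sum())
E
python3 cnt.py
```

```text
scene crate 926 y [-330. -325.  -40.] x [382. 546.] z [ 17.  37.  93. 100.]
scene chute+tray 13745 y [-20. 123. 218.] x [393. 554.] z [103. 505. 698. 715.]
   307 202 0.66 [527. -86.  32.]
   365 190 0.63 [521. 169. 325.]
   329 185 0.53 [ 434. -114.   33.]
   322 187 0.53 [ 460. -112.   39.]
  chute: points 744 above by >12: 0
side crate 278 y [-127.  -32.  -30.] x [396. 539.] z [18. 34. 78. 99.]
side chute+tray 11816 y [  1. 118. 216.] x [386. 548.] z [102. 384. 603. 628.]
   268 324 0.63 [509. 368.  14.]
  chute: points 1077 above by >12: 0
```

```bash
python3 arc.py 0.91 0.87,0.83,0.79,0.75,0.71 1
```

```text
15.6 [471.40723423 197.28253792 336.41212921] [ 0.26  0.09 -0.04 -0.71 -1.3  -1.68] 11.988321239302348
0.87 [-0.0, 0.004, 0.034] [0.013, -0.0, 0.0]
0.83 [-0.0, 0.007, 0.067] [0.025, -0.0, 0.0]
0.79 [-0.0, 0.008, 0.101] [0.038, -0.0, 0.0]
0.75 [-0.0, 0.008, 0.135] [0.051, -0.0, 0.0]
0.71 [-0.0, 0.007, 0.169] [0.064, -0.0, 0.0]
```

Call:
{"name": "arm_command", "arguments": {"rows": [[[0,0.004,0.034],[0.013,0,0]],[[0,0.007,0.067],[0.025,0,0]],[[0,0.008,0.101],[0.038,0,0]],[[0,0.008,0.135],[0.051,0,0]],[[0,0.007,0.169],[0.064,0,0]]]}}

```text
clock: 16.1
position: [471.3, 226.1, 306.3]
ee_rot: [-0.001, 0.968, 0.252, -0.0]
contact_force: [6.5, -7.6, -12.5]
gripper_width: 12.1
grasp_force: 59.5
```

Call:
{"name": "arm_command", "arguments": {"rows": [[[0,0.004,0.034],[0.013,0,0]],[[0,0.007,0.067],[0.025,0,0]],[[0,0.008,0.101],[0.038,0,0]],[[0,0.008,0.135],[0.051,0,0]],[[0,0.007,0.169],[0.064,0,0]]]}}

```text
clock: 16.6
position: [471.2, 248.2, 271.5]
ee_rot: [-0.001, 0.988, 0.154, 0.0]
contact_force: [7.3, -10.0, -7.8]
gripper_width: 11.8
grasp_force: 59.7
```

Call:
{"name": "arm_command", "arguments": {"rows": [[[0,0.004,0.034],[0.013,0,0]],[[0,0.007,0.067],[0.025,0,0]],[[0,0.008,0.101],[0.038,0,0]],[[0,0.008,0.135],[0.051,0,0]],[[0,0.007,0.169],[0.064,0,0]]]}}

```text
clock: 17.1
position: [471.1, 263.1, 233.1]
ee_rot: [-0.001, 0.999, 0.054, 0.0]
contact_force: [5.7, -9.9, -4.2]
gripper_width: 12.1
grasp_force: 59.9
```

```bash
python3 - <<'E'
from h import *
s=arm.read_state();print(s['position'],s['contact_force'])
print(cmd([471,268.4,209],quat=yawq(0,1)))
E
```

```text
[471.13925128 263.1464797  233.09798068] [ 5.71143747 -9.89845384 -4.21637718]
([0.0006, 0.0104, 0.0981], [0.0346, 0.0003, 0.0007])
```

Call:
{"name": "arm_command", "arguments": {"rows": [[[0,0.003,0.025],[0.009,0,0]],[[0,0.006,0.05],[0.018,0,0]],[[0,0.009,0.075],[0.027,0,0]],[[0,0.01,0.09],[0.033,0,0]],[[0,0.01,0.09],[0.033,0,0]]]}}

```text
clock: 17.6
position: [471.1, 268.2, 211.1]
ee_rot: [-0.001, 1.0, 0.003, 0.0]
contact_force: [5.9, -10.4, -2.3]
gripper_width: 12.0
grasp_force: 60.0
```

Call:
{"name": "arm_command", "arguments": {"rows": [[[0,0,0],[0,0,0]],[[0,0,0],[0,0,0]],[[0,0,0],[0,0,0]],[[0,0,0],[0,0,0]],[[0,0,0],[0,0,0]]], "grip": 0.4}}

```text
clock: 18.1
position: [470.9, 269.6, 211.0]
ee_rot: [-0.001, 1.0, 0.005, 0.0]
contact_force: [0.5, 0.1, 0.6]
gripper_width: 34.5
grasp_force: 0.0
```

Call:
{"name": "arm_command", "arguments": {"rows": [[[0,0,-0.05],[0,0,0]],[[0,0,-0.14],[0,0,0]],[[0,0,-0.26],[0,0,0]],[[0,0,-0.4],[0,0,0]],[[0,0,-0.56],[0,0,0]]]}}

```text
clock: 18.6
position: [470.6, 267.4, 352.4]
ee_rot: [-0.001, 1.0, 0.005, -0.0]
contact_force: [0.2, 0.6, 1.0]
gripper_width: 34.0
grasp_force: 0.0
```

```bash
python3 m.py | grep -v " 0 $"; python3 cnt.py; python3 - <<'E'
import cv2,numpy as np
a=cv2.imread("pics/c_scene.png")[110:310,230:440];b=cv2.imread("pics/c_side.png")[120:320,250:460]
cv2.imwrite("pics/v10.png",cv2.resize(np.hstack([a,b]),(798,380),interpolation=2))
E
```

```text
18.9 [470.53537929 267.4540999  350.01540038] [ 0.   0.1 -0.1]
200 147 [213.1 213.9 215.2]
204 143 [214.3 215.2 216.4]
208 11 [215.8 216.  216.9]
212 83 [243.8 244.5 245.7]
216 246 [238.9 243.7 246. ]
220 276 [224.8 231.  237.6]
224 119 [216.7 220.  224.4]
256 87 [239.4 240.6 242.3]
260 212 [242.7 243.7 245.1]
264 173 [243.3 244.1 245.1]
268 169 [240.  242.2 244. ]
288 115 [172.5 179.8 181.1]
292 115 [179.2 180.  181.1]
296 100 [179.2 180.1 181.3]
x range of bar [423.50934529 524.35047815]
scene crate 932 y [-330. -325.  -41.] x [381. 546.] z [ 18.  37.  92. 100.]
scene chute+tray 5862 y [-31. 149. 228.] x [394. 555.] z [ 99. 185. 246. 701.]
   267 203 0.65 [ 647. -108.   71.]
   330 182 0.44 [ 424. -125.   32.]
   378 237 0.16 [519. 234. 232.]
  chute: points 571 above by >12: 0
side crate 196 y [-133.  -46.  -30.] x [395. 559.] z [ 17.  34.  96. 100.]
side chute+tray 5230 y [-22. 162. 226.] x [386. 547.] z [ 98. 183. 244. 451.]
   397 216 0.62 [417. -97.  36.]
  chute: points 492 above by >12: 0
```

View pics/v10.png

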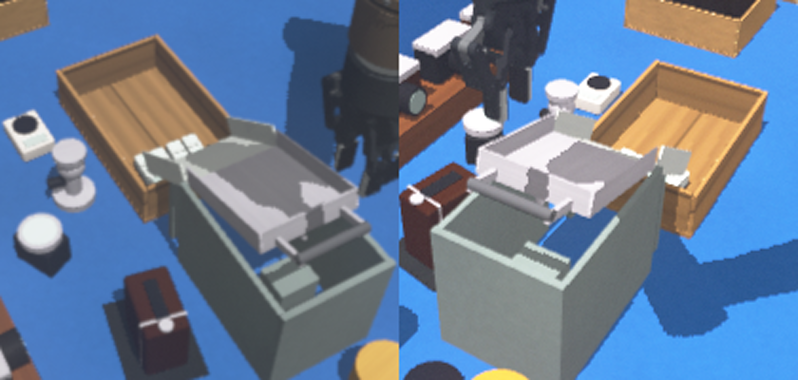

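The tray is empty and rests at about 0.26 rad, with the chute clear and the camera upright on the pad. I'll do one numeric check that all four strips lie in the crate.

```bash
python3 - <<'E'
from h import *
for n in("scene","side"):
    p,d=arm.get_image(n);W=cloud(n,d)
    m=(W[...,1]<-35)&(W[...,1]>-315)&(abs(W[...,0]-470)<88)&(W[...,2]>22)
    h,b=np.histogram(W[m][:,0],bins=np.arange(382,562,6))
    for a,c in zip(b,h):
        k=m&(W[...,0]>=a)&(W[...,0]<a+6)
        if c:print(n,int(a),c,np.percentile(W[k][:,1],[2,98]).round(),np.percentile(W[k][:,2],[10,50,90,100]).round())
E
```

```text
scene 388 2 [-66. -65.] [114. 116. 117. 118.]
scene 394 46 [-60. -36.] [100. 115. 131. 137.]
scene 400 4 [-46. -36.] [ 93.  97.  99. 100.]
scene 406 4 [-48. -36.] [ 92.  96. 100. 101.]
scene 412 7 [-124.  -37.] [ 31.  33.  98. 102.]
scene 418 17 [-128.  -41.] [31. 34. 60. 98.]
scene 424 21 [-128.  -42.] [32. 34. 92. 97.]
scene 430 20 [-130.  -37.] [ 32.  34.  94. 100.]
scene 436 23 [-125.  -36.] [ 26.  32.  35. 100.]
scene 442 10 [-125.  -39.] [32. 34. 98. 98.]
scene 448 22 [-129.  -38.] [31. 34. 94. 99.]
scene 454 16 [-127.  -36.] [ 33.  36.  98. 101.]
scene 460 24 [-126.  -39.] [32. 35. 94. 99.]
scene 466 22 [-126.  -43.] [24. 33. 36. 97.]
scene 472 5 [-119.  -39.] [33. 92. 97. 98.]
scene 478 14 [-124.  -39.] [31. 34. 96. 98.]
scene 484 12 [-124.  -38.] [ 33.  35.  86. 101.]
scene 490 9 [-126.  -38.] [ 33.  35.  99. 100.]
scene 496 5 [-125.  -37.] [ 34.  92. 100. 100.]
scene 502 1 [-46. -46.] [93. 93. 93. 93.]
scene 508 3 [-129.  -67.] [31. 32. 33. 33.]
scene 514 14 [-126.  -65.] [32. 35. 37. 37.]
scene 520 29 [-129.  -66.] [30. 34. 36. 38.]
scene 526 32 [-125.  -68.] [24. 31. 36. 
[... 358 characters left out ...]
430 8 [-109.  -94.] [32. 33. 34. 35.]
side 436 3 [-114. -102.] [29. 31. 34. 35.]
side 442 1 [-38. -38.] [78. 78. 78. 78.]
side 460 3 [-88. -36.] [ 47.  94. 101. 102.]
side 466 2 [-128.  -48.] [38. 63. 89. 95.]
side 472 1 [-40. -40.] [100. 100. 100. 100.]
side 484 1 [-44. -44.] [96. 96. 96. 96.]
side 490 3 [-126.  -41.] [ 35.  37.  88. 101.]
side 496 2 [-123.  -52.] [40. 63. 87. 92.]
side 502 6 [-136.  -39.] [ 30.  33.  97. 101.]
side 508 6 [-133.  -44.] [ 31.  35.  70. 103.]
side 514 5 [-135.  -54.] [32. 35. 70. 94.]
side 520 5 [-129.  -52.] [33. 34. 71. 95.]
side 526 2 [-133.  -43.] [38. 65. 92. 98.]
side 538 20 [-54. -35.] [107. 119. 133. 136.]
side 544 35 [-67. -36.] [100. 112. 127. 137.]
```

Four strips lie flat side by side in the crate (x about 425, 458, 487 and 521, tops at about 34). Handing in.

```bash
python3 -c "
from bench import arm
print(arm.job_done())"
```

```text
the job is handed in; nothing more can be done
None
```

The job is handed in (no verdict came back): the last camera check showed the camera standing on the pad (about 2 mm from its middle when placed), all four strips flat in the crate, and the tray let go at its sprung rest of about 0.26 rad, with no contact with the other things on the cart.

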